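Close the permeability cell

ROBOT

A 7-joint arm with a two-finger parallel gripper is mounted at the origin on a cart in front of the work surface, level with it; the furniture and walls round the work are solid. World frame = base frame: x ahead of the robot, y to its left, z up, the work surface at z = 0. Lengths are in m, angles in rad, forces in N, time in s.
With the tool pointing down it reaches from about 0.4 to 0.925 m from the base axis. Payload 4.1 kg.
Tool frame: the origin (TCP) lies at the very end of the fingers, on their centre line; the grasp point (between the pads) lies 19 mm behind it; z points along the fingers, y is the line along which they close (so a half turn about z gives the same grasp; the last joint's range is limited). The gripper opens to 85 mm and grips with 20 to 120 N. Pads are 22 mm wide; open, the fingers measure 114 mm over their backs; the gripper's body (76 mm by 85 mm) begins 54 mm behind the grasp point. The pads swing forward as they close: fully open they stand 13 mm farther back than shut.
Start: joints at [1.201, 0.398, 0.045, 1.537, -0.019, 1.207, -0.051], TCP at [0.174, -0.626, 0.231] pointing down, gripper open.
Joint ranges: [-2.82, 2.82], [-0.49, 2.23], [-1.37, 1.46], [0, 2.46], [-1.36, 4.5], [0.23, 2], [-2.94, 2.94]. Speed limits (rad/s): [2.57, 2.57, 3.14, 3.14, 3.14, 3.14, 3.14].

INTERFACE

Orientations are given as a unit quaternion [w, x, y, z].
In Python, from cell import sensors, vision, job, spotter gives the robot as it stands. The module is installed in compiled form; this text tells all that it offers.
- The arm moves only by the tool arm_command, never from a script. Its argument "steps" is one flat list of numbers, 7 for each row, row after row: the opening in per cent of the stroke, from 0 (shut) to 100 (fully open), then the shift along the tool's x, y, z each as a share of 0.12 m, from -1 to 1, then the turn, a rotation vector about the tool's x, y, z each as a share of pi rad, from -1 to 1. In form: [hand, tx, ty, tz, rx, ry, rz, hand, tx, ty, tz, rx, ry, rz, ...]. A call has 1 to 8 rows; each row is the pose to reach, as a shift and turn from the pose commanded when the call began, along the tool's axes at that moment, turning the shorter way round; what a row does not reach only later rows make up. A row lasts 1/12 s, in which the tool goes at most 41.7 mm and 7.16 degrees, less where a joint would pass 70% of its speed; a pose out of reach is approached as far as the arm can. A call with a number of a shift or a turn outside -1 to 1 is refused whole. A call with a gripper value outside its range is refused whole. The fingers move at their own pace and stop on an object; "grip_force" is the grip in N (left out, the last holds). Time passes only in rows, so rows that repeat a pose let the fingers close. It gives the time, the measured TCP pose, the force, the opening and the grip force at its end, in the units of the state.
- sensors.get_state(): the state, without advancing time (a new reading comes with each control period).
- vision.snapshot(name): name is "scene" or "top"; returns a dict with "pixels" (420x560x3 uint8, red, green, blue), "range_z" (420x560 float32, m along the optical axis (not along the pixel's ray), 0 where there is no reading), "mtx" (3x3 intrinsics, pixels), "xyz" and "attitude" of the camera in the world. Camera axes: x right, y up, looking along -z (the intrinsics and any distortion apply to the point x, -y, -z); pixel columns grow to the right and rows downward; lengths in m; the calibration is good to about 2 mm. A picture is of the moment at which its call begins.
- job.close_job(): hands the job in; it is judged then, once.
Trained networks look in a picture, given as the dict that the camera call returned (one of the last four; its "shot" number tells which), for a name from the list of things; names that differ only in an ending like _2 or _b are one class to them, and where a whole thing is asked for, a point or a joint stands for the part that bears it (a point fixed in the world has none). Each returns a list of dicts, best first, with "confidence" (0 to 1); they miss things now and then, are a little off and sometimes report something else, mostly with a low value. They report only what shows in the picture. A call takes as long as a camera call. They do not tell look-alikes from the thing itself.
- spotter.boxes_of(picture, label): "box" ([left, top, right, bottom] in pixels, round what is visible of it).
The state is a dict: "time": time; "joint_pos": joint angles; "joint_velocities": joint speeds; "tau": joint torques, N m; "ee_pos": TCP position; "tool_rot": TCP orientation; "ft_force": force on the tool from outside, world axes, zero at the start; "wrist_torque": the same for the moment, N m; "width": finger opening in m; "finger_force": force on a finger pad.
Only numpy, scipy, OpenCV 4.12 (cv2) and the standard library are available. Lean on these libraries where they do the work, as an engineer would, in place of code of your own. Each camera call takes 0.05 s, during which the arm holds its last target. There are 200 camera calls.

TASK

Make up the permeability cell: put the larger of the two round plates with stems flat into the bore of the cell, then turn the three-lug clamp ring to suit the three studs and slide it on over them until it sits flush on the cell's rim, with a stud through each lug, and let go. Set both parts down gently rather than dropping them, and leave everything else on the bench where it lies.

Things in the scene. Friction and masses are not known exactly. Their poses are not given: they have to be found in the camera images.
- cell: fixed cell: round aluminium base 192 mm across, 12 thick; on it a steel cylinder, 96 mm outside, 76 mm bore, rim 32 mm above the bench; three upright studs 8 mm thick, 78 mm from the axis, 120 degrees apart, tops 57 mm above the bench, last 8 mm tapering to 3 mm. Small brass port, 26 mm high, between stud0 and stud1. Origin: under its centre, on the bench; z up; x toward stud0
- bore_floor (a point): centre of the bore's floor, 12 mm above the bench, 20 mm below the rim
- cell_rim (a point): centre of the cylinder's rim, 32 mm above the bench, where the clamp ring's underside comes to rest
- stud0 (a point): top of a cell stud, at 0 degrees (counterclockwise from above) from the cell's x axis
- stud1 (a point): top of a cell stud, at 120 degrees (counterclockwise from above) from the cell's x axis
- stud2 (a point): top of a cell stud, at 240 degrees (counterclockwise from above) from the cell's x axis
- clamp: loose clamp ring, 0.3 to 0.5 kg: flat ring 96 mm outside, 60 inside, 10 thick; three like lugs with 11.5 mm holes 78 mm from the axis, 120 degrees apart (any of three headings fits); above it, on two posts, a dark handle bar along its x axis, 92 long, 14 wide, from 52 to 68 mm above the underside. Origin: centre of the underside; z up; x toward lug0
- clamp_grip (a point): middle of the clamp ring's handle bar, 60 mm above the ring's underside
- lug0 (a point): centre of a lug's hole at the ring's underside, 0 degrees from the ring's x axis
- lug1 (a point): centre of a lug's hole at the ring's underside, 120 degrees from the ring's x axis
- lug2 (a point): centre of a lug's hole at the ring's underside, 240 degrees from the ring's x axis
- large_plate: larger loose metal plate, 0.21 to 0.35 kg: perforated disc 68 mm across, 16 thick, with a central stem 12 mm thick and on it a round knob 16 mm across, from 30 to 54 mm above the underside. Origin: centre of the underside; z up. In the bore its knob stands up through the clamp ring and stays 18 mm below the handle bar
- large_plate_knob (a point): on the larger plate's knob, 44 mm above the plate's underside and 10 mm below its top
- small_plate: smaller metal plate, 46 mm across, otherwise like the larger one with the same stem and knob; not needed; it and the larger plate may lie in either place. Origin: centre of the underside
- tape: beige roll of tape lying flat, 103 mm across, 25 high, behind the cell; bystander, origin under its centre
- tin: small round light-grey lidded tin, 67 mm across, 44 high, behind the cell; bystander, origin under its centre
- brush: sieve brush with wooden handle, 175 mm long, lying in front of the cell; bystander
- dish: shallow aluminium sample dish, 96 mm across, 8 high, at the front left; bystander, origin under its centre
There are look-alikes about, which are no part of the job. Leave any orange look-alike of the large_plate alone.

How it is judged:
On the way:
1. the larger plate lies flat on the floor of the bore, let go (horizontal distance between large_plate and bore_floor below 0.007 m and z of large_plate in the frame of bore_floor below 0.003 m and angle between large_plate's own z axis and vertical below 0.06 rad and contact force between the fingers and large_plate below 0.1 N and linear speed of large_plate below 0.02 m/s), for 0.2 s.
At the end, for the whole second after the job is handed in: Larger plate flat in the bore: within 7 mm of its axis, underside within 3 mm of its floor, tilt under 0.06 rad. Clamp ring flat on the rim: within 2.5 mm of it, centre within 4 mm of the cell's axis, tilt under 0.04 rad, each hole within 4 mm of its stud. Both at rest (horizontal distance between large_plate and bore_floor below 0.007 m and z of large_plate in the frame of bore_floor below 0.003 m and angle between large_plate's own z axis and vertical below 0.06 rad and horizontal distance between clamp and cell_rim below 0.004 m and z of clamp in the frame of cell_rim between -0.003 and 0.0025 m and angle between clamp's own z axis and vertical below 0.04 rad and horizontal distance between any of lug0, lug1, lug2 and stud0 below 0.004 m and linear speed of each of clamp, large_plate below 0.02 m/s); the robot touches nothing.
It fails at once if the plate is dropped into the cell (faster than 0.4 m/s within 15 mm of its place) (distance between large_plate and bore_floor below 0.015 m and linear speed of large_plate above 0.4 m/s).
It fails at once if the clamp ring is dropped on the cell (faster than 0.4 m/s within 20 mm of its place) (distance between clamp and cell_rim below 0.02 m and linear speed of clamp above 0.4 m/s).
It fails at once if another loose thing (smaller plate, tape, tin, brush, dish) is moved more than 30 mm (distance of any of small_plate, tape, tin, brush, dish from where it was at the start of the episode above 0.03 m).
It also fails if it takes over 58 s, if anything falls off the work surface, if the arm or the gripper's body presses on something with over 40 N, if the wrist force passes 120 N, or if a joint passes its speed limit or range.

## Working session

There is one attempt and no reset: what is moved stays moved. The work goes in short steps, Python scripts to look and compute and a tool call to move; the robot and the scene stay as the last step left them, time stands still between calls to the robot, and variables do not carry over. Pictures are saved under pics/ and viewed, at most 10 in all, crops included, and the job is handed in when it is done.

Besides the shell and the picture viewer there is one more tool, called after "Call:" by a JSON object that holds its "method" and its "body". arm_command: Moves the arm, as the interface text tells. Shift numbers are shares of 0.12 m and turn numbers shares of pi rad, none past 1 either way. Its arguments: {"type":"object","properties":{"steps":{"type":"array"},"grip_force":{"type":"number"}},"required":["steps"]}

```bash
mkdir -p pics; cat > h.py <<'E'
import numpy as np, cv2
from scipy.spatial.transform import Rotation as R
from cell import sensors, vision, job, spotter
def rot(q): return R.from_quat([q[1],q[2],q[3],q[0]])
def cloud(p):
    K=np.array(p["mtx"]);z=p["range_z"];v,u=np.mgrid[0:z.shape[0],0:z.shape[1]]
    c=np.dstack([(u-K[0,2])/K[0,0]*z,-(v-K[1,2])/K[1,1]*z,-z])
    a=np.array(p["attitude"]); M=rot(a).as_matrix() if a.size==4 else a
    w=c@M.T+np.array(p["xyz"]); w[z==0]=np.nan
    return w
def save(n,im): cv2.imwrite(n,np.ascontiguousarray(im[...,::-1]))
E
python3 - <<'E'
from h import *
s=sensors.get_state();print(s["time"],s["ee_pos"],s["tool_rot"],s["width"])
ims=[]
for n in("scene","top"):
    p=vision.snapshot(n);w=cloud(p);print(n,p["xyz"],p["attitude"],p["mtx"],p.keys())
    save(f"pics/{n}.png",p["pixels"])
    for l in("cell","clamp","large_plate","small_plate","tape","tin","brush","dish"):
        for b in spotter.boxes_of(p,l)[:4]:
            x0,y0,x1,y1=map(int,b["box"]);q=w[max(y0,0):y1+1,max(x0,0):x1+1].reshape(-1,3);q=q[q[:,2]>0.006]
            print(l,round(b["confidence"],2),[x0,y0,x1,y1],np.round(np.nanmedian(q,0),3) if len(q) else '')
E
```

```text
0.0 [ 0.17371041 -0.62572644  0.23027019] [-9.34074556e-04  9.90840893e-01  1.35031153e-01 -1.98013489e-04] 0.08504922916346341
scene [0.20315966 0.68768969 0.9479633 ] [-0.18491021 -0.08240046  0.35570318  0.91241089] [[476.39668144   0.         278.78961404]
 [  0.         476.39668144 203.47405552]
 [  0.           0.           1.        ]] dict_keys(['pixels', 'range_z', 'mtx', 'xyz', 'attitude', 'shot'])
cell 0.97 [240, 187, 315, 248] [ 0.543 -0.044  0.013]
cell 0.44 [324, 215, 346, 270] [0.373 0.002 0.026]
clamp 0.69 [165, 307, 237, 380] [0.572 0.33  0.011]
large_plate 0.91 [282, 139, 304, 165] [ 0.601 -0.309  0.016]
large_plate 0.7 [320, 123, 343, 148] [ 0.521 -0.416  0.016]
large_plate 0.53 [324, 215, 348, 273] [ 0.373 -0.     0.025]
small_plate 0.66 [322, 154, 340, 175] [ 0.476 -0.281  0.017]
small_plate 0.42 [221, 160, 244, 187] [ 0.711 -0.132  0.043]
tape 0.78 [160, 233, 208, 274] [0.708 0.149 0.023]
tin 0.96 [220, 164, 245, 186] [ 0.71  -0.132  0.043]
brush 0.63 [323, 214, 347, 268] [ 0.373 -0.001  0.026]
brush 0.53 [289, 282, 334, 321] [0.378 0.127 0.008]
dish 0.58 [292,
[... 329 characters left out ...]
75 [250, 181, 321, 251] [ 0.545 -0.056  0.012]
clamp 0.77 [118, 185, 176, 239] [0.576 0.312 0.01 ]
large_plate 0.82 [365, 187, 386, 210] [ 0.6   -0.314  0.016]
large_plate 0.75 [404, 214, 429, 240] [ 0.52  -0.422  0.016]
large_plate 0.46 [119, 184, 176, 240] [0.578 0.312 0.01 ]
small_plate 0.6 [359, 237, 380, 250] [ 0.475 -0.285  0.017]
tape 0.65 [199, 147, 229, 184] [0.709 0.152 0.023]
tape 0.2 [122, 182, 174, 238] [0.579 0.312 0.011]
tin 0.7 [306, 143, 328, 176] [ 0.711 -0.147  0.043]
tin 0.61 [121, 182, 175, 240] [0.579 0.313 0.011]
brush 0.6 [247, 274, 314, 288] [ 0.374 -0.017  0.024]
brush 0.3 [364, 186, 389, 212] [ 0.6   -0.315  0.016]
dish 0.78 [195, 264, 236, 298] [0.37  0.132 0.008]
```

```bash
python3 - <<'E'
import cv2
a=cv2.imread("pics/scene.png");b=cv2.imread("pics/top.png")
cv2.imwrite("pics/v1.png",cv2.resize(a[110:395,140:360],None,fx=2,fy=2,interpolation=2)) 
cv2.imwrite("pics/v2.png",cv2.resize(b[130:310,105:445],(800,424),interpolation=2))
cv2.imwrite("pics/v3.png",cv2.resize(a[110:190,270:355],(640,600),interpolation=2))
E
```

```text
(no output)
```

View pics/v2.png

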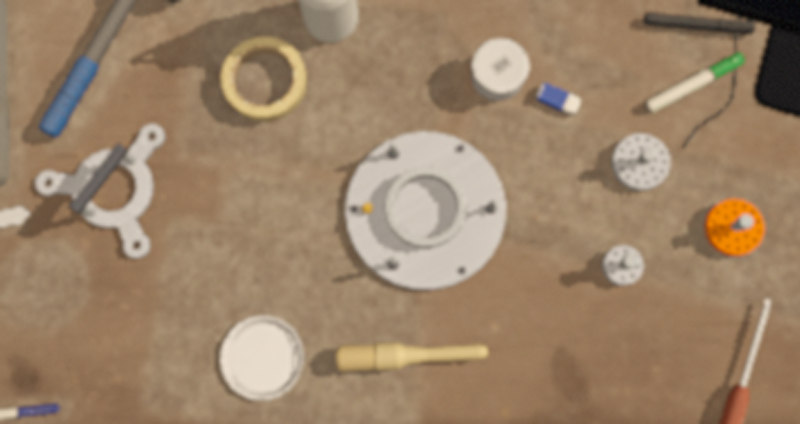

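View pics/v3.png

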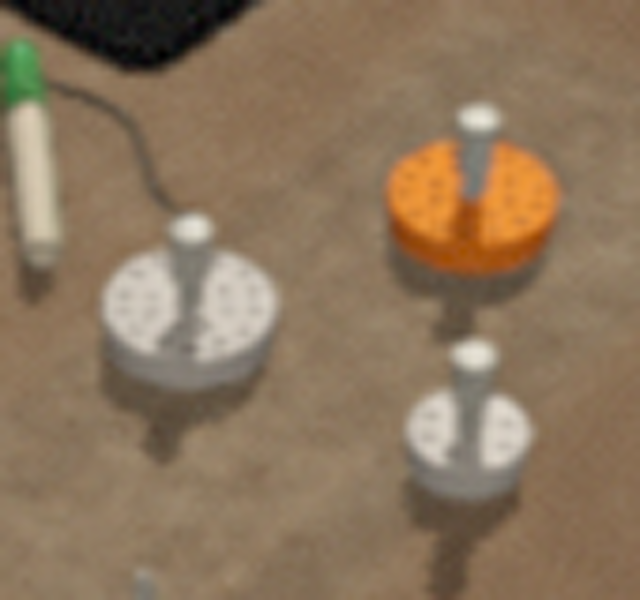

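Candidates in the scene image: the white large plate at (293,152), its orange look-alike at (331,135), and the small white plate at (331,164). I choose the white large one at (293,152). In the top crop the studs are at (392,153), (392,264) and (490,208), the brass port is at (368,208), and the clamp is at left around (110,185).

```bash
cat > meas.py <<'E'
from h import *
from scipy.optimize import least_squares
def near(w,c,r,z0,z1):
    q=w.reshape(-1,3);q=q[np.isfinite(q).all(1)]
    return q[(np.hypot(q[:,0]-c[0],q[:,1]-c[1])<r)&(q[:,2]>z0)&(q[:,2]<z1)]
def annulus(q,ri,ro,c0):
    def f(c):
        d=np.hypot(*(q[:,:2]-c).T); return np.maximum(d-ro,0)+np.maximum(ri-d,0)+1e-3*(d-(ri+ro)/2)
    return least_squares(f,c0,loss="soft_l1",f_scale=.001).x
def studs(q,c):  # points above rim -> heading mod 120
    d=q[:,:2]-c; r=np.hypot(*d.T); m=(abs(r-.078)<.008); a=np.arctan2(d[m,1],d[m,0])
    return m.sum(), np.degrees(np.angle(np.exp(3j*a).mean())/3)
E
python3 - <<'E'
from meas import *
for n in("scene","top"):
    p=vision.snapshot(n);w=cloud(p);print(n)
    q=near(w,(.545,-.054),.06,.029,.036);c=annulus(q,.038,.048,(.545,-.054));print("rim",len(q),c,np.median(q[:,2]))
    qb=near(w,(.545,-.054),.12,.008,.0145);print("base",annulus(qb,.048,.096,c))
    s=near(w,c,.09,.036,.062);print("stud",studs(s,c));
    d=s[:,:2]-c;a=np.degrees(np.arctan2(d[:,1],d[:,0]))
    for lo in range(-180,180,30):
        m=(a>=lo)&(a<lo+30)&(np.hypot(*d.T)>.065)
        if m.sum()>0:print("  ",lo,m.sum(),s[m].mean(0).round(4))
    for nm,c0,r in(("L",(.6,-.313),.034),("S",(.475,-.284),.023)):
        q=near(w,c0,.045,.012,.02);k=near(w,c0,.04,.048,.058)
        print(nm,len(q),annulus(q,0,r,c0),"knob",len(k),np.median(k,0))
    q=near(w,(.577,.312),.12,.006,.014);b=near(w,(.577,.312),.08,.060,.072)
    bc=(b.min(0)+b.max(0))/2
    print("clampband",len(q),"bar",len(b),b.mean(0),cv2.minAreaRect((b[:,:2]*1000).astype(np.float32)),np.percentile(b[:,2],[5,50,95]))
    def lug(x):
        e=q[:,:2]-x[:2];r=np.hypot(*e.T);best=np.maximum(np.maximum(r-.048,.03-r),0)
        for i in range(3):
            t=x[2]+i*2*np.pi/3;u=np.array([np.cos(t),np.sin(t)]);al=np.clip(e@u,.04,.078);best=np.minimum(best,np.maximum(np.hypot(*(e-al[:,None]*u).T)-.011,0))
        return best+1e-3*r
    out=min((least_squares(lug,[.577,.312,t],loss="soft_l1",f_scale=.001,x_scale=[.01,.01,.1]) for t in np.radians([0,30,60,90])),key=lambda o:o.cost)
    print("clamp",out.x[:2],np.degrees(out.x[2]),out.cost)
E
```

```text
scene
rim 320 [ 0.54763488 -0.05224086] 0.0322126164431607
base [ 0.54457195 -0.04458263]
stud (np.int64(55), np.float64(29.782034932987365))
   -120 13 [ 0.5455 -0.1288  0.0459]
   -90 6 [ 0.5498 -0.1302  0.0476]
   0 5 [ 0.6151 -0.0144  0.0498]
   30 12 [ 0.6139 -0.0115  0.0479]
   120 14 [ 0.4803 -0.0108  0.0473]
   150 5 [ 0.4783 -0.0142  0.0475]
L 227 [ 0.60383551 -0.31408488] knob 23 [ 0.60351676 -0.31211821  0.05331265]
S 120 [ 0.47882145 -0.28586291] knob 26 [ 0.47766446 -0.28355801  0.05186063]
clampband 1369 bar 288 [0.57353369 0.32839444 0.06770054] ((575.6593017578125, 326.3213806152344), (14.138551712036133, 91.0689468383789), 55.134010314941406) [0.06395797 0.06792221 0.07065031]
clamp [0.5760541  0.32658463] 84.9510710507826 0.0006687556953859441
top
rim 279 [ 0.54647302 -0.05604395] 0.03165948456456147
base [ 0.54749698 -0.05282852]
stud (np.int64(25), np.float64(29.55066544691167))
   -120 7 [ 0.5447 -0.1336  0.0503]
   -90 2 [ 0.5475 -0.1333  0.0542]
   0 3 [ 0.6129 -0.0189  0.0532]
   30 4 [ 0.613  -0.0168  0.0473]
   120 5 [ 0.4803 -0.0154  0.0527]
   150 4 [ 0.4773 -0.0179  0.0503]
L 375 [ 0.60319932 -0.31810462] knob 26 [ 0.60284834 -0.31781116  0.05357782]
S 164 [ 0.47801655 -0.28887852] knob 29 [ 0.47787462 -0.2884304   0.05294312]
clampband 697 bar 185 [0.57512625 0.32195151 0.06618464] ((575.79150390625, 322.4302062988281), (15.896662712097168, 91.39846801757812), 54.753787994384766) [0.06189734 0.06639235 0.07030525]
clamp [0.57601544 0.32213724] -154.9365090255443 0.0005732661807166233
```

```bash
cat > plan.py <<'E'
# plan.py x y z yheading_deg : shift/turn shares from the present pose
import sys; from h import *
x,y,z,a=map(float,sys.argv[1:5]); s=sensors.get_state(); T=rot(s["tool_rot"])
a=np.radians(a); Y=np.array([np.cos(a),np.sin(a),0]); Z=np.array([0,0,-1]); G=R.from_matrix(np.array([np.cross(Y,Z),Y,Z]).T)
print("t",round(s["time"],2),"w",round(s["width"],4),"shift",(T.inv().apply(np.array([x,y,z])-s["ee_pos"])/.12).round(3),"turn",((T.inv()*G).as_rotvec()/np.pi).round(4))
E
python3 plan.py .6035 -.316 .15 0
```

```text
t 1.0 w 0.0851 shift [ 4.141 -1.534  0.678] turn [ 0.      0.     -0.4138]
```

Call:
{"method": "arm_command", "body": {"steps": [100, 0.35, -0.12, 0, 0, 0, -0.04, 100, 0.7, -0.25, 0, 0, 0, -0.08, 100, 1, -0.37, 0, 0, 0, -0.12, 100, 1, -0.37, 0, 0, 0, -0.16, 100, 1, -0.37, 0, 0, 0, -0.2, 100, 1, -0.37, 0, 0, 0, -0.23, 100, 1, -0.37, 0, 0, 0, -0.27, 100, 1, -0.37, 0, 0, 0, -0.3]}}

```text
time: 1.67
ee_pos: [0.2777, -0.5514, 0.2314]
tool_rot: [0.0, 0.82, 0.573, -0.0]
ft_force: [-0.3, 0.2, -0.4]
width: 0.085
finger_force: 0.0
```

```bash
python3 plan.py .6035 -.316 .15 0
```

```text
t 1.67 w 0.085 shift [2.777 1.873 0.678] turn [ 0.000e+00  1.000e-04 -1.119e-01]
```

Call:
{"method": "arm_command", "body": {"steps": [100, 0.28, 0.19, 0, 0, 0, -0.04, 100, 0.55, 0.37, 0, 0, 0, -0.08, 100, 0.8, 0.54, 0, 0, 0, -0.112, 100, 1, 0.675, 0, 0, 0, -0.112, 100, 1, 0.675, 0, 0, 0, -0.112]}}

```text
time: 2.08
ee_pos: [0.4031, -0.461, 0.2317]
tool_rot: [0.001, 0.705, 0.709, 0.003]
ft_force: [1.1, 0.9, 0.4]
width: 0.0849
finger_force: 0.0
```

```bash
python3 plan.py .6035 -.316 .12 0
```

```text
t 2.08 w 0.0849 shift [1.195 1.672 0.944] turn [ 0.0017 -0.001   0.0019]
```

Call:
{"method": "arm_command", "body": {"steps": [100, 0.3, 0.3, 0, 0, 0, 0, 100, 0.5, 0.6, 0, 0, 0, 0, 100, 0.7, 0.9, 0, 0, 0, 0, 100, 0.8, 1, 0.2, 0, 0, 0, 100, 0.8, 1, 0.2, 0, 0, 0]}}

```text
time: 2.5
ee_pos: [0.5212, -0.3632, 0.2041]
tool_rot: [-0.003, 0.705, 0.709, 0.003]
ft_force: [0.2, 1.2, -0.8]
width: 0.0854
finger_force: 0.0
```

Call:
{"method": "arm_command", "body": {"steps": [100, 0.2, 0.3, 0.2, 0, 0, 0, 100, 0.4, 0.6, 0.5, 0, 0, 0, 100, 0.4, 0.67, 0.7, 0, 0, 0, 100, 0.4, 0.67, 0.7, 0, 0, 0, 100, 0.4, 0.67, 0.7, 0, 0, 0]}}

```text
time: 2.92
ee_pos: [0.5958, -0.3223, 0.1199]
tool_rot: [-0.003, 0.708, 0.706, -0.001]
ft_force: [-0.4, -0.7, 0.4]
width: 0.0857
finger_force: 0.0
```

```bash
python3 plan.py .6035 -.316 .027 0; python3 - <<'E'
from h import *
p=vision.snapshot("scene");save("pics/s2.png",cv2.resize(p["pixels"][90:190,240:370],(780,600)))
E
```

```text
t 2.92 w 0.0857 shift [0.05  0.068 0.774] turn [-0.0017 -0.001  -0.0008]
```

View pics/s2.png

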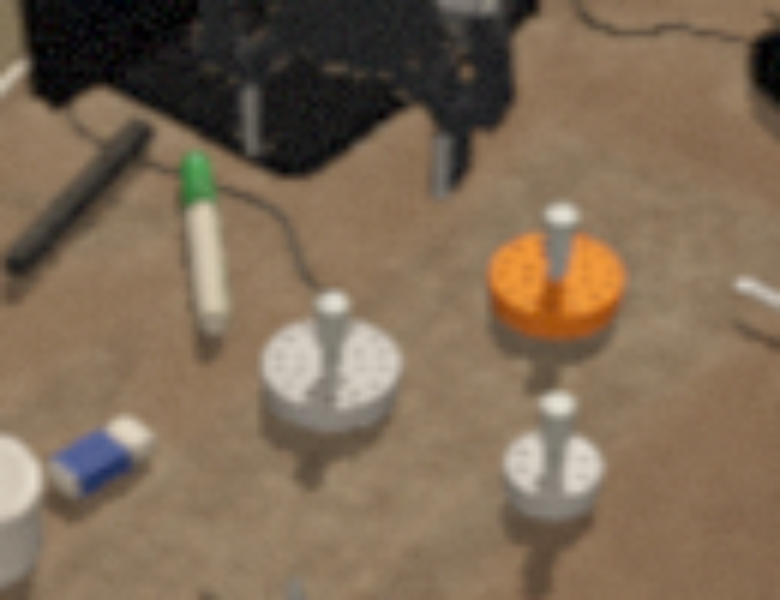

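The open fingers are above the white large plate, with tips at (250,140) and (445,180) and its knob at (330,300). The orange plate at (557,285) is clear of them. I'll descend and grip.

Call:
{"method": "arm_command", "body": {"steps": [100, 0.05, 0.068, 0.2, 0, 0, 0, 100, 0.05, 0.068, 0.4, 0, 0, 0, 100, 0.05, 0.068, 0.6, 0, 0, 0, 100, 0.05, 0.068, 0.77, 0, 0, 0, 100, 0.05, 0.068, 0.77, 0, 0, 0]}}

```text
time: 3.38
ee_pos: [0.6011, -0.3204, 0.0286]
tool_rot: [-0.002, 0.71, 0.704, -0.002]
ft_force: [-0.5, 0.5, -0.2]
width: 0.0856
finger_force: 0.0
```

```bash
python3 plan.py .6035 -.316 .027 0
```

```text
t 3.38 w 0.0856 shift [0.037 0.019 0.013] turn [-0.0018 -0.0001 -0.0028]
```

Call:
{"method": "arm_command", "body": {"steps": [0, 0, 0, 0, 0, 0, 0, 0, 0, 0, 0, 0, 0, 0, 0, 0, 0, 0, 0, 0, 0, 0, 0, 0, 0, 0, 0, 0, 0, 0, 0, 0, 0, 0, 0, 0, 0, 0, 0, 0, 0, 0, 0, 0, 0, 0, 0, 0, 0, 0, 0, 0, 0, 0, 0, 0], "grip_force": 50}}

```text
time: 4.05
ee_pos: [0.6053, -0.3189, 0.0321]
tool_rot: [0.001, 0.709, 0.705, -0.0]
ft_force: [-1.9, 0.7, 5.8]
width: 0.0144
finger_force: 49.0
```

Call:
{"method": "arm_command", "body": {"steps": [0, 0, 0, -0.1, 0, 0, 0, 0, 0, 0, -0.3, 0, 0, 0, 0, 0, 0, -0.6, 0, 0, 0, 0, 0, 0, -1, 0, 0, 0, 0, 0, 0, -1, 0, 0, 0, 0, 0, 0, -1, 0, 0, 0]}}

```text
time: 4.55
ee_pos: [0.6075, -0.3193, 0.1554]
tool_rot: [0.004, 0.709, 0.705, 0.001]
ft_force: [0.2, 0.5, -3.4]
width: 0.0136
finger_force: 49.1
```

```bash
python3 plan.py .547 -.054 .15 0;  python3 - <<'E'
from h import *
p=vision.snapshot("scene");save("pics/s3.png",cv2.resize(p["pixels"][90:190,240:370],(780,600)))
E
```

```text
t 4.55 w 0.0136 shift [ 2.208 -0.517  0.034] turn [ 0.0024  0.0011 -0.0018]
```

View pics/s3.png

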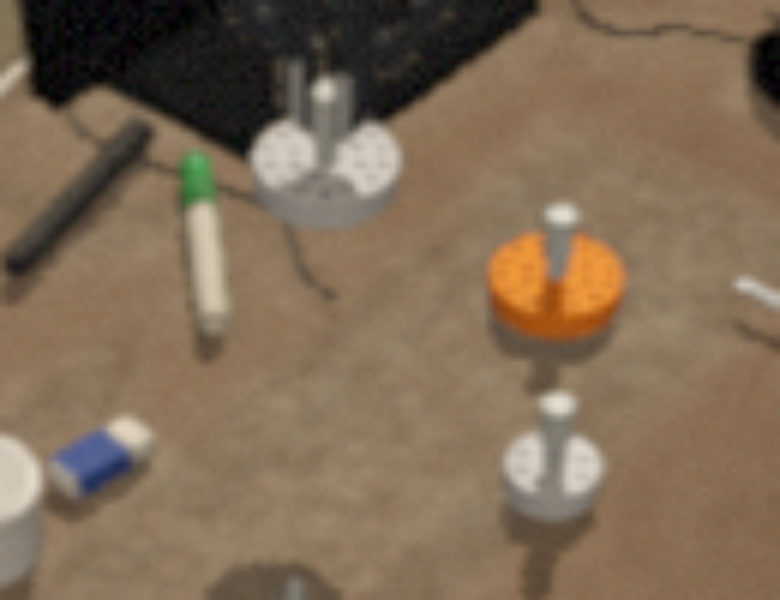

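```bash
cat > held.py <<'E'
from meas import *
def held():
    for n in("scene","top"):
        s=sensors.get_state();e=np.array(s["ee_pos"]);w=cloud(vision.snapshot(n))
        q=near(w,e[:2],.06,e[2]-.03,e[2]-.005)
        if len(q)<20: print(n,"few",len(q));continue
        q=q[abs(q[:,2]-np.median(q[:,2]))<.006] ; c=annulus(q,0,.034,e[:2])
        A=np.c_[q[:,:2]-c,np.ones(len(q))];f=np.linalg.lstsq(A,q[:,2],rcond=None)[0]
        print(n,len(q),"plate",c.round(4),"rel tcp",(c-e[:2]).round(4),"topz",f.round(3),"ee",e.round(4))
held()
E
python3 held.py
```

```text
scene 269 plate [ 0.6038 -0.3115] rel tcp [-0.0016  0.0071] topz [ 0.02  -0.039  0.136] ee [ 0.6054 -0.3186  0.1522]
top 294 plate [ 0.6035 -0.3164] rel tcp [-0.0004  0.0017] topz [ 0.013 -0.022  0.134] ee [ 0.6039 -0.3181  0.1499]
```

Call:
{"method": "arm_command", "body": {"steps": [0, 0.2, -0.05, 0, 0, 0, 0, 0, 0.45, -0.12, 0, 0, 0, 0, 0, 0.7, -0.17, 0, 0, 0, 0, 0, 0.9, -0.2, 0, 0, 0, 0, 0, 1, -0.22, 0, 0, 0, 0, 0, 1, -0.22, 0, 0, 0, 0]}}

```text
time: 5.2
ee_pos: [0.578, -0.1938, 0.1491]
tool_rot: [-0.002, 0.707, 0.707, -0.0]
ft_force: [0.2, 1.2, -2.8]
width: 0.0145
finger_force: 49.2
```

Call:
{"method": "arm_command", "body": {"steps": [0, 0.2, -0.05, 0, 0, 0, 0, 0, 0.45, -0.12, 0, 0, 0, 0, 0, 0.7, -0.17, 0, 0, 0, 0, 0, 0.9, -0.2, 0, 0, 0, 0, 0, 1, -0.22, 0, 0, 0, 0, 0, 1.0, -0.22, 0, 0, 0, 0]}}

```text
time: 5.7
ee_pos: [0.5531, -0.0761, 0.1503]
tool_rot: [-0.001, 0.708, 0.706, -0.0]
ft_force: [0.1, 0.7, -2.5]
width: 0.0143
finger_force: 49.2
```

Call:
{"method": "arm_command", "body": {"steps": [0, 0.1, -0.03, 0.1, 0, 0, 0, 0, 0.166, -0.03, 0.15, 0, 0, 0, 0, 0.166, -0.03, 0.15, 0, 0, 0, 0, 0.166, -0.03, 0.15, 0, 0, 0, 0, 0.166, -0.03, 0.15, 0, 0, 0]}}

```text
time: 6.12
ee_pos: [0.5505, -0.0599, 0.133]
tool_rot: [0.0, 0.71, 0.705, -0.0]
ft_force: [-0.0, -0.6, -2.7]
width: 0.0145
finger_force: 49.2
```

```bash
python3 held.py; python3 held.py
```

```text
scene 369 plate [ 0.5496 -0.0538] rel tcp [-0.0009  0.0061] topz [ 0.008 -0.018  0.117] ee [ 0.5505 -0.0599  0.133 ]
top few 14
scene 370 plate [ 0.5495 -0.0543] rel tcp [-0.001   0.0053] topz [ 0.008 -0.01   0.117] ee [ 0.5505 -0.0596  0.1332]
top few 14
```

Call:
{"method": "arm_command", "body": {"steps": [0, 0.013, -0.013, 0.15, 0, 0, 0, 0, 0.013, -0.013, 0.3, 0, 0, 0, 0, 0.013, -0.013, 0.45, 0, 0, 0, 0, 0.013, -0.013, 0.5, 0, 0, 0, 0, 0.013, -0.013, 0.5, 0, 0, 0, 0, 0.013, -0.013, 0.5, 0, 0, 0]}}

```text
time: 6.82
ee_pos: [0.5488, -0.0569, 0.0733]
tool_rot: [0.0, 0.709, 0.705, 0.0]
ft_force: [0.4, -0.6, -2.4]
width: 0.0139
finger_force: 49.2
```

```bash
python3 held.py; python3 - <<'E'
from h import *
p=vision.snapshot("scene");save("pics/s4.png",cv2.resize(p["pixels"][160:260,220:350],(780,600)))
E
```

```text
scene 349 plate [ 0.5481 -0.0518] rel tcp [-0.0007  0.0051] topz [ 0.004 -0.009  0.057] ee [ 0.5488 -0.0569  0.0733]
top 30 plate [ 0.5435 -0.0424] rel tcp [-0.0059  0.0145] topz [ 0.099 -0.173  0.06 ] ee [ 0.5494 -0.0568  0.0739]
```

View pics/s4.png

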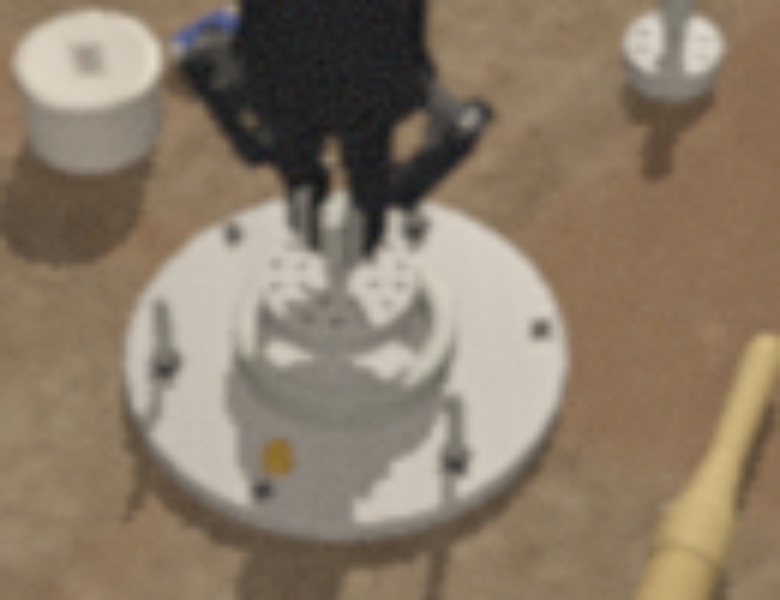

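The plate hovers centred over the bore (disc around (340,285), rim around (345,310)). I'll lower it slowly.

Call:
{"method": "arm_command", "body": {"steps": [0, 0, 0, 0.04, 0, 0, 0, 0, 0, 0, 0.08, 0, 0, 0, 0, 0, 0, 0.12, 0, 0, 0, 0, 0, 0, 0.15, 0, 0, 0, 0, 0, 0, 0.18, 0, 0, 0, 0, 0, 0, 0.2, 0, 0, 0, 0, 0, 0, 0.21, 0, 0, 0, 0, 0, 0, 0.22, 0, 0, 0]}}

```text
time: 7.63
ee_pos: [0.5484, -0.0567, 0.0463]
tool_rot: [-0.0, 0.709, 0.705, -0.0]
ft_force: [0.5, -0.1, -2.0]
width: 0.0141
finger_force: 49.3
```

Call:
{"method": "arm_command", "body": {"steps": [0, 0, 0, 0.01, 0, 0, 0, 0, 0, 0, 0.02, 0, 0, 0, 0, 0, 0, 0.02, 0, 0, 0]}}

```text
time: 7.88
ee_pos: [0.5486, -0.0567, 0.0441]
tool_rot: [0.0, 0.709, 0.705, 0.0]
ft_force: [0.0, -0.0, -2.4]
width: 0.0141
finger_force: 49.3
```

Call:
{"method": "arm_command", "body": {"steps": [0, 0, 0, 0.01, 0, 0, 0, 0, 0, 0, 0.015, 0, 0, 0, 0, 0, 0, 0.015, 0, 0, 0]}}

```text
time: 8.13
ee_pos: [0.5486, -0.0567, 0.044]
tool_rot: [0.0, 0.709, 0.705, -0.0]
ft_force: [-4.3, -0.0, 9.7]
width: 0.0142
finger_force: 50.6
```

```bash
python3 held.py
```

```text
scene 654 plate [ 0.543  -0.0432] rel tcp [-0.0057  0.0135] topz [0.003 0.001 0.029] ee [ 0.5486 -0.0567  0.044 ]
top 136 plate [ 0.5373 -0.029 ] rel tcp [-0.0113  0.0278] topz [-0.062  0.195  0.029] ee [ 0.5486 -0.0567  0.044 ]
```

Call:
{"method": "arm_command", "body": {"steps": [20, 0, 0, 0, 0, 0, 0, 40, 0, 0, 0, 0, 0, 0, 70, 0, 0, 0, 0, 0, 0, 70, 0, 0, 0, 0, 0, 0, 70, 0, 0, 0, 0, 0, 0, 70, 0, 0, 0, 0, 0, 0, 70, 0, 0, 0, 0, 0, 0]}}

```text
time: 8.82
ee_pos: [0.5484, -0.0568, 0.0422]
tool_rot: [-0.0, 0.709, 0.705, -0.0]
ft_force: [0.4, 0.5, -0.2]
width: 0.0599
finger_force: 0.0
```

Call:
{"method": "arm_command", "body": {"steps": [70, 0, 0, -0.2, 0, 0, 0, 70, 0, 0, -0.5, 0, 0, 0, 70, 0, 0, -0.8, 0, 0, 0, 100, 0.2, 0, -1, 0, 0, 0, 100, 0.5, 0, -1, 0, 0, 0, 100, 0.8, 0, -1, 0, 0, 0, 100, 1, 0, -1, 0, 0, 0]}}

```text
time: 9.4
ee_pos: [0.5492, 0.0672, 0.1634]
tool_rot: [0.0, 0.708, 0.706, 0.001]
ft_force: [-0.4, 0.5, 0.1]
width: 0.0854
finger_force: 0.0
```

Call:
{"method": "arm_command", "body": {"steps": [100, 0.3, 0, 0, 0, 0, -0.04, 100, 0.6, 0, 0, 0, 0, -0.08, 100, 0.8, 0, 0, 0, 0, -0.12, 100, 1, 0, 0, 0, 0, -0.16, 100, 1, 0, 0, 0, 0, -0.2, 100, 1, 0, 0, 0, 0, -0.24, 100, 1, 0, 0, 0, 0, -0.28, 100, 1, 0, 0, 0, 0, -0.306]}}

```text
time: 10.07
ee_pos: [0.5496, 0.1834, 0.162]
tool_rot: [-0.0, 0.3, 0.954, -0.0]
ft_force: [-0.3, -0.8, -0.3]
width: 0.0854
finger_force: 0.0
```

```bash
python3 plan.py .576 .3243 .14 55; python3 - <<'E'
from meas import *
for n,c0 in(("scene",(.5476,-.0522)),("top",(.5465,-.056))):
    p=vision.snapshot(n);w=cloud(p)
    if n=="scene":save("pics/s5.png",cv2.resize(p["pixels"][160:310,220:350],(520,600)))
    q=near(w,c0,.037,.02,.031);k=near(w,c0,.03,.055,.07)
    f=np.linalg.lstsq(np.c_[q[:,:2]-c0,np.ones(len(q))],q[:,2],rcond=None)[0] if len(q)>20 else 0
    print(n,len(q),annulus(q,0,.034,c0)-c0,f,"knob",len(k),np.median(k,0)-[*c0,0] if len(k) else 0)
E
```

```text
t 10.07 w 0.0854 shift [0.491 1.089 0.183] turn [-0.0001 -0.0001  0.0006]
scene 334 [-6.82598031e-05  3.08491288e-04] [-0.00401179  0.00409226  0.02797081] knob 41 [0.00023033 0.00239562 0.06435534]
top 392 [0.0017338  0.00020447] [0.0136769  0.0039032  0.02736151] knob 30 [-0.00031954 -0.00069843  0.06503302]
```

View pics/s5.png

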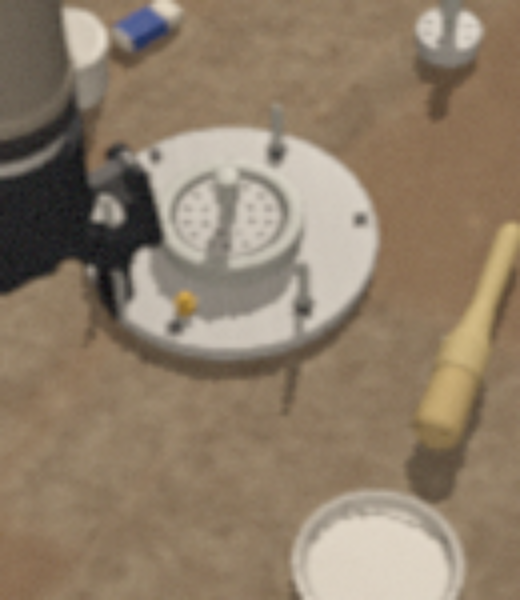

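The plate is flat in the bore: in the crop the disc is centred in the rim at (230,215) and its top is at 28 mm. Next is the clamp.

Call:
{"method": "arm_command", "body": {"steps": [100, 0.15, 0.3, 0, 0, 0, 0, 100, 0.3, 0.6, 0, 0, 0, 0, 100, 0.45, 0.9, 0, 0, 0, 0, 100, 0.49, 1, 0.1, 0, 0, 0, 100, 0.49, 1, 0.18, 0, 0, 0, 100, 0.49, 1, 0.18, 0, 0, 0]}}

```text
time: 10.67
ee_pos: [0.5694, 0.3147, 0.138]
tool_rot: [-0.001, 0.303, 0.953, -0.002]
ft_force: [0.2, -1.2, -1.0]
width: 0.0854
finger_force: 0.0
```

```bash
python3 plan.py .576 .3243 .041 55;python3 plan.py .576 .3243 .041 55
```

```text
t 10.67 w 0.0854 shift [-0.     0.101  0.808] turn [-0.0015 -0.0005 -0.0013]
t 10.67 w 0.0854 shift [-0.     0.101  0.808] turn [-0.0015 -0.0005 -0.0013]
```

Call:
{"method": "arm_command", "body": {"steps": [100, 0, 0.09, 0.15, 0, 0, 0, 100, 0, 0.09, 0.35, 0, 0, 0, 100, 0, 0.09, 0.55, 0, 0, 0, 100, 0, 0.09, 0.75, 0, 0, 0, 100, 0, 0.09, 0.82, 0, 0, 0, 100, 0, 0.09, 0.82, 0, 0, 0, 100, 0, 0.09, 0.82, 0, 0, 0]}}

```text
time: 11.25
ee_pos: [0.5779, 0.3227, 0.0428]
tool_rot: [0.0, 0.304, 0.953, -0.0]
ft_force: [1.0, 0.5, 0.2]
width: 0.0854
finger_force: 0.0
```

```bash
python3 plan.py .576 .3243 .041 55
```

```text
t 11.25 w 0.0854 shift [0.02  0.002 0.015] turn [-0.0001  0.0002 -0.002 ]
```

Call:
{"method": "arm_command", "body": {"steps": [0, 0, 0, 0, 0, 0, 0, 0, 0, 0, 0, 0, 0, 0, 0, 0, 0, 0, 0, 0, 0, 0, 0, 0, 0, 0, 0, 0, 0, 0, 0, 0, 0, 0, 0, 0, 0, 0, 0, 0, 0, 0, 0, 0, 0, 0, 0, 0, 0, 0, 0, 0, 0, 0, 0, 0], "grip_force": 90}}

```text
time: 11.92
ee_pos: [0.5774, 0.3241, 0.0428]
tool_rot: [0.0, 0.303, 0.953, 0.0]
ft_force: [-1.2, -1.4, 3.6]
width: 0.0124
finger_force: 89.5
```

Call:
{"method": "arm_command", "body": {"steps": [0, 0, 0, -0.1, 0, 0, 0, 0, 0, 0, -0.3, 0, 0, 0, 0, 0, 0, -0.5, 0, 0, 0, 0, 0, 0, -0.8, 0, 0, 0, 0, 0, 0, -1, 0, 0, 0, 0, 0, 0, -1, 0, 0, 0, 0, 0, 0, -1, 0, 0, 0]}}

```text
time: 12.5
ee_pos: [0.5776, 0.3244, 0.1635]
tool_rot: [0.001, 0.303, 0.953, 0.001]
ft_force: [-0.3, 0.5, -3.6]
width: 0.0124
finger_force: 88.5
```

Call:
{"method": "arm_command", "body": {"steps": [0, -0.1, -0.15, 0, 0, 0, 0.038, 0, -0.2, -0.3, 0, 0, 0, 0.077, 0, -0.3, -0.45, 0, 0, 0, 0.115, 0, -0.4, -0.6, 0, 0, 0, 0.154, 0, -0.53, -0.75, 0, 0, 0, 0.192, 0, -0.53, -0.75, 0, 0, 0, 0.23, 0, -0.53, -0.75, 0, 0, 0, 0.269, 0, -0.53, -0.75, 0, 0, 0, 0.307]}}

```text
time: 13.17
ee_pos: [0.5756, 0.2119, 0.1594]
tool_rot: [-0.001, 0.713, 0.701, -0.002]
ft_force: [-0.3, 0.9, -3.3]
width: 0.0127
finger_force: 88.6
```

```bash
python3 plan.py .5486 -.0541 .165 -.3
```

```text
t 13.17 w 0.0127 shift [-2.22  -0.189 -0.041] turn [-0.0015  0.0007 -0.0035]
```

Call:
{"method": "arm_command", "body": {"steps": [0, -0.2, -0.02, 0, 0, 0, 0, 0, -0.45, -0.04, 0, 0, 0, 0, 0, -0.7, -0.06, 0, 0, 0, 0, 0, -0.9, -0.08, 0, 0, 0, 0, 0, -1, -0.09, 0, 0, 0, 0, 0, -1, -0.09, 0, 0, 0, 0]}}

```text
time: 13.67
ee_pos: [0.5639, 0.0891, 0.16]
tool_rot: [-0.0, 0.712, 0.702, -0.003]
ft_force: [0.0, -1.1, -4.1]
width: 0.0123
finger_force: 88.5
```

Call:
{"method": "arm_command", "body": {"steps": [0, -0.2, -0.02, 0, 0, 0, 0, 0, -0.45, -0.04, 0, 0, 0, 0, 0, -0.7, -0.06, 0, 0, 0, 0, 0, -0.9, -0.08, 0, 0, 0, 0, 0, -1, -0.09, 0, 0, 0, 0, 0, -1, -0.09, 0, 0, 0, 0]}}

```text
time: 14.17
ee_pos: [0.5529, -0.0283, 0.1613]
tool_rot: [-0.0, 0.712, 0.703, -0.001]
ft_force: [-0.2, 0.1, -3.2]
width: 0.0123
finger_force: 88.5
```

```bash
python3 plan.py .5486 -.0541 .165 -.3
```

```text
t 14.17 w 0.0123 shift [-0.215 -0.033 -0.031] turn [-0.0006  0.0003 -0.0023]
```

Call:
{"method": "arm_command", "body": {"steps": [0, -0.1, -0.02, 0, 0, 0, -0.0023, 0, -0.2, -0.033, 0.1, 0, 0, -0.0023, 0, -0.215, -0.033, 0.15, 0, 0, -0.0023, 0, -0.215, -0.033, 0.15, 0, 0, -0.0023, 0, -0.215, -0.033, 0.15, 0, 0, -0.0023, 0, -0.215, -0.033, 0.15, 0, 0, -0.0023]}}

```text
time: 14.67
ee_pos: [0.5496, -0.0502, 0.1441]
tool_rot: [-0.0, 0.707, 0.707, 0.0]
ft_force: [0.8, 0.1, -3.0]
width: 0.0125
finger_force: 88.4
```

```bash
cat > ring.py <<'E'
from meas import *
def fitring(w,c0,zt,t0):
    q=near(w,c0,.11,zt-.007,zt+.006)
    def lug(x):
        e=q[:,:2]-x[:2];r=np.hypot(*e.T);best=np.maximum(np.maximum(r-.048,.03-r),0)
        for i in range(3):
            t=x[2]+i*2*np.pi/3;u=np.array([np.cos(t),np.sin(t)]);al=np.clip(e@u,.04,.078);best=np.minimum(best,np.maximum(np.hypot(*(e-al[:,None]*u).T)-.011,0))
        return best+1e-3*r
    o=least_squares(lug,[*c0,t0],loss="soft_l1",f_scale=.001,x_scale=[.01,.01,.1])
    f=np.linalg.lstsq(np.c_[q[:,:2]-o.x[:2],np.ones(len(q))],q[:,2],rcond=None)[0]
    return len(q),o.x[:2].round(4),np.degrees(o.x[2]).round(2),f.round(4)
if __name__=="__main__":
    import sys
    for n,c0 in(("scene",(.5476,-.0522)),("top",(.5465,-.056))):
        s=sensors.get_state();e=np.array(s["ee_pos"]);p=vision.snapshot(n);w=cloud(p)
        if n=="scene" and len(sys.argv)>1: save(sys.argv[1],cv2.resize(p["pixels"][140:270,210:360],(690,598)))
        r=fitring(w,c0,e[2]-.0428+.010,np.radians(29.7))
        print(n,r,"minus rim",(r[1]-c0).round(4),"ee",e.round(4))
        b=near(w,e[:2],.06,e[2]+.015,e[2]+.03);
        print("  studs",studs(near(w,c0,.09,.036,.062),c0))
E
python3 plan.py .5486 -.0541 .14 -.3; python3 ring.py pics/s6.png
```

```text
t 14.67 w 0.0125 shift [-0.032 -0.008  0.034] turn [-0.     -0.0003  0.0017]
scene (884, array([ 0.548 , -0.0453]), np.float64(29.77), array([-0.0004, -0.0034,  0.1109])) minus rim [0.0004 0.0069] ee [ 0.5496 -0.0502  0.1441]
  studs (np.int64(39), np.float64(29.99886537805853))
top (184, array([ 0.5439, -0.0468]), np.float64(30.8), array([ 0.0013, -0.04  ,  0.1124])) minus rim [-0.0026  0.0092] ee [ 0.5498 -0.0504  0.1444]
  studs (np.int64(2), np.float64(30.99273076222815))
```

View pics/s6.png

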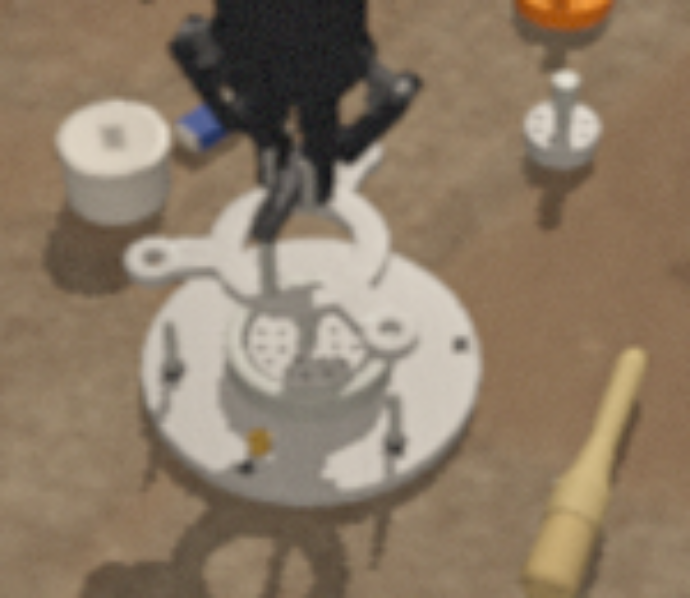

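Call:
{"method": "arm_command", "body": {"steps": [0, -0.04, -0.005, 0.1, 0, 0, 0, 0, -0.04, -0.005, 0.2, 0, 0, 0, 0, -0.04, -0.005, 0.3, 0, 0, 0, 0, -0.04, -0.005, 0.31, 0, 0, 0, 0, -0.04, -0.005, 0.31, 0, 0, 0, 0, -0.04, -0.005, 0.31, 0, 0, 0]}}

```text
time: 15.27
ee_pos: [0.5487, -0.0564, 0.1067]
tool_rot: [-0.0, 0.708, 0.707, -0.0]
ft_force: [0.2, 0.7, -3.1]
width: 0.0124
finger_force: 88.5
```

```bash
python3 ring.py; python3 ring.py pics/s7.png
```

```text
scene (812, array([ 0.5473, -0.0518]), np.float64(29.65), array([-0.0006, -0.0024,  0.0735])) minus rim [-0.0003  0.0004] ee [ 0.5487 -0.0564  0.1067]
  studs (np.int64(30), np.float64(29.81077153196705))
top (224, array([ 0.5454, -0.0553]), np.float64(30.39), array([0.008 , 0.0086, 0.0739])) minus rim [-0.0011  0.0007] ee [ 0.5491 -0.0564  0.1072]
  studs (np.int64(4), np.float64(29.44704014702931))
scene (839, array([ 0.5481, -0.0515]), np.float64(29.51), array([ 0.0021, -0.004 ,  0.0742])) minus rim [0.0005 0.0007] ee [ 0.5493 -0.0564  0.1075]
  studs (np.int64(32), np.float64(29.68137990205964))
top (217, array([ 0.5457, -0.0553]), np.float64(30.3), array([-0.0029, -0.0034,  0.0745])) minus rim [-0.0008  0.0007] ee [ 0.5493 -0.0565  0.1077]
  studs (np.int64(4), np.float64(29.441668536771115))
```

View pics/s7.png

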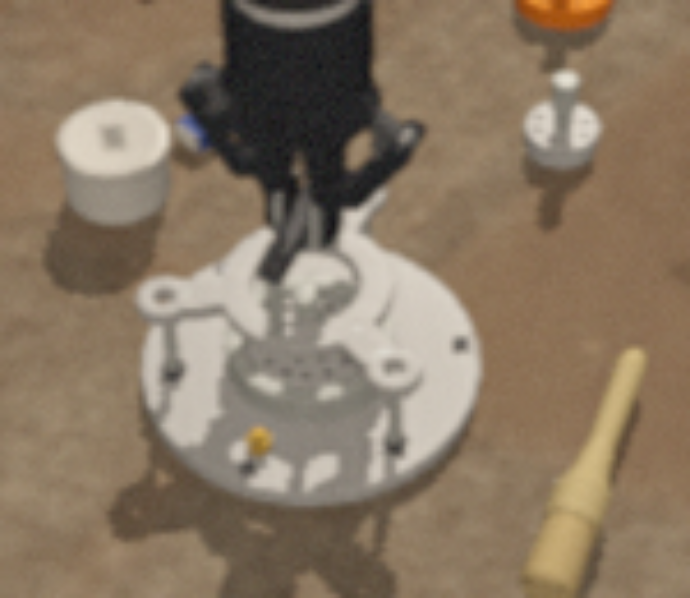

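Lug holes at (165,297) and (395,368) line up over their studs, and the fit agrees within about 1 mm. I'll lower slowly.

Call:
{"method": "arm_command", "body": {"steps": [0, -0.005, 0, 0.03, 0, 0, 0, 0, -0.005, 0, 0.06, 0, 0, 0, 0, -0.005, 0, 0.09, 0, 0, 0, 0, -0.005, 0, 0.12, 0, 0, 0, 0, -0.005, 0, 0.14, 0, 0, 0, 0, -0.005, 0, 0.14, 0, 0, 0]}}

```text
time: 15.97
ee_pos: [0.5481, -0.0571, 0.0894]
tool_rot: [-0.001, 0.708, 0.707, -0.0]
ft_force: [-0.2, -0.5, -3.3]
width: 0.0125
finger_force: 88.6
```

```bash
python3 ring.py
```

```text
scene (832, array([ 0.5473, -0.0527]), np.float64(29.63), array([-0.0003, -0.0018,  0.0563])) minus rim [-0.0003 -0.0005] ee [ 0.5481 -0.0571  0.0894]
  studs (np.int64(138), np.float64(29.428884403649484))
top (245, array([ 0.5454, -0.0557]), np.float64(30.59), array([-0.0012, -0.0264,  0.0573])) minus rim [-0.0011  0.0003] ee [ 0.5484 -0.0571  0.0898]
  studs (np.int64(65), np.float64(31.353737587789897))
```

Call:
{"method": "arm_command", "body": {"steps": [0, 0, 0.003, 0.03, 0, 0, 0, 0, 0, 0.003, 0.06, 0, 0, 0, 0, 0, 0.003, 0.08, 0, 0, 0, 0, 0, 0.003, 0.1, 0, 0, 0, 0, 0, 0.003, 0.11, 0, 0, 0, 0, 0, 0.003, 0.11, 0, 0, 0]}}

```text
time: 16.57
ee_pos: [0.5487, -0.057, 0.0767]
tool_rot: [-0.0, 0.708, 0.707, -0.0]
ft_force: [-2.1, 0.8, -3.0]
width: 0.0122
finger_force: 88.6
```

Call:
{"method": "arm_command", "body": {"steps": [0, 0, 0, 0.008, 0, 0, 0, 0, 0, 0, 0.014, 0, 0, 0, 0, 0, 0, 0.02, 0, 0, 0, 0, 0, 0, 0.02, 0, 0, 0]}}

```text
time: 16.9
ee_pos: [0.5488, -0.057, 0.0749]
tool_rot: [-0.0, 0.708, 0.707, -0.0]
ft_force: [-3.9, 3.5, 1.0]
width: 0.0122
finger_force: 89.0
```

Call:
{"method": "arm_command", "body": {"steps": [0, 0, 0, 0.006, 0, 0, 0, 0, 0, 0, 0.008, 0, 0, 0, 0, 0, 0, 0.008, 0, 0, 0]}}

```text
time: 17.15
ee_pos: [0.5488, -0.0569, 0.0748]
tool_rot: [-0.0, 0.708, 0.707, -0.0]
ft_force: [-5.2, 1.6, 7.7]
width: 0.0126
finger_force: 90.1
```

```bash
python3 ring.py
```

```text
scene (798, array([ 0.5479, -0.0529]), np.float64(29.4), array([ 0.0004, -0.0087,  0.0417])) minus rim [ 0.0003 -0.0007] ee [ 0.5488 -0.0569  0.0748]
  studs (np.int64(132), np.float64(29.204081058633424))
top (246, array([ 0.5459, -0.0555]), np.float64(30.34), array([ 0.0023, -0.0337,  0.0428])) minus rim [-0.0006  0.0005] ee [ 0.5488 -0.0569  0.0748]
  studs (np.int64(62), np.float64(30.446227882222104))
```

The ring's top is at 42 mm, so it is on the rim. I'll release and rise.

Call:
{"method": "arm_command", "body": {"steps": [20, 0, 0, 0, 0, 0, 0, 40, 0, 0, 0, 0, 0, 0, 60, 0, 0, 0, 0, 0, 0, 60, 0, 0, 0, 0, 0, 0, 60, 0, 0, 0, 0, 0, 0, 60, 0, 0, 0, 0, 0, 0]}}

```text
time: 17.75
ee_pos: [0.5494, -0.0574, 0.0737]
tool_rot: [0.0, 0.708, 0.707, 0.0]
ft_force: [-0.3, 0.6, 0.3]
width: 0.0513
finger_force: 0.0
```

Call:
{"method": "arm_command", "body": {"steps": [60, 0, 0, -0.1, 0, 0, 0, 60, 0, 0, -0.3, 0, 0, 0, 60, 0, 0, -0.6, 0, 0, 0, 60, 0, 0, -0.9, 0, 0, 0, 60, 0.3, 0, -1, 0, 0, 0, 60, 0.6, 0, -1, 0, 0, 0, 60, 1, 0, -1, 0, 0, 0, 60, 1, 0, -1, 0, 0, 0]}}

```text
time: 18.42
ee_pos: [0.549, 0.0724, 0.196]
tool_rot: [-0.001, 0.704, 0.71, 0.003]
ft_force: [0.6, 0.7, 0.5]
width: 0.0511
finger_force: 0.0
```

Call:
{"method": "arm_command", "body": {"steps": [60, 0.3, 0, 0, 0, 0, 0, 60, 0.6, 0, 0, 0, 0, 0, 60, 1, 0, 0, 0, 0, 0, 60, 1, 0, 0, 0, 0, 0, 60, 1, 0, 0, 0, 0, 0]}}

```text
time: 18.83
ee_pos: [0.5485, 0.1879, 0.1947]
tool_rot: [-0.001, 0.705, 0.709, 0.001]
ft_force: [0.9, -0.4, -0.1]
width: 0.0514
finger_force: 0.0
```

```bash
python3 - <<'E'
from ring import *
for n,c0 in(("scene",(.5476,-.0522)),("top",(.5465,-.056))):
    p=vision.snapshot(n);w=cloud(p)
    if n=="scene":save("pics/s8.png",cv2.resize(p["pixels"][140:270,210:360],(690,598)))
    r=fitring(w,c0,.042,np.radians(29.7));print(n,r,(r[1]-c0).round(4),"studs",studs(near(w,c0,.09,.048,.062),c0))
E
```

```text
scene (768, array([ 0.5474, -0.0538]), np.float64(28.53), array([ 0.0029, -0.0037,  0.0418])) [-0.0002 -0.0016] studs (np.int64(25), np.float64(29.338606283315208))
top (880, array([ 0.5479, -0.0571]), np.float64(29.69), array([0.0009, 0.0008, 0.0415])) [ 0.0014 -0.0011] studs (np.int64(17), np.float64(29.99891244289727))
```

View pics/s8.png

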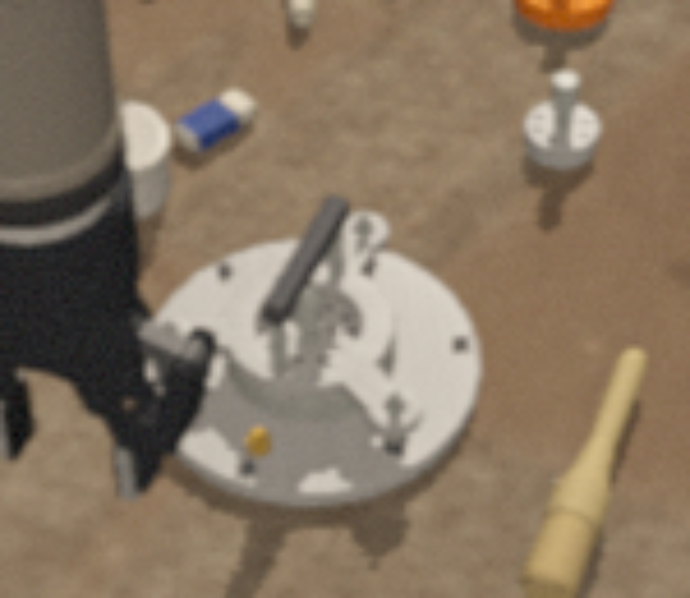

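The ring is flush on the rim, and studs show through the lugs at (365,230) and (397,405). The arm is clear, so I'm handing in.

```bash
python3 -c "
from h import *
print(job.close_job())"
```

```text
the job is handed in; nothing more can be done
None
```

I handed the job in at about 19 s on the robot clock: the large plate is flat in the bore and the clamp ring is flush on the rim over the studs, both let go; the hand-in returned no verdict, and no bystanders were touched as far as the pictures show.

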